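# Clip a glaze test tile in the marking stage

## Robot

A 6-joint arm with a two-finger parallel gripper is mounted at the origin on a cart in front of the work surface, level with it; the furniture and walls round the work are solid. World frame = base frame: x ahead of the robot, y to its left, z up, the work surface at z = 0. Lengths are in m, angles in rad, forces in N, time in s.
With the tool pointing down it reaches from about 0.35 to 0.775 m from the base axis. Payload 7.3 kg.
Tool frame: the origin (TCP) lies at the very end of the fingers, on their centre line; the grasp point (between the pads) lies 19 mm behind it (robot.hold_point_z is the distance from the TCP to the grasp point, in m); z points along the fingers, y is the direction in which the jaws open and shut (so a half turn about z gives the same grasp; the last joint's range is limited). The gripper opens to 92 mm and grips with 3 to 60 N. Pads are 19 mm wide; open, the fingers measure 130 mm over their backs; the gripper's body (75 mm by 190 mm) begins 47 mm behind the grasp point.
Start: joints at [1.019, 0.342, 1.524, -0, 1.275, -0.146], TCP at [0.207, 0.482, 0.193] pointing down, gripper open.
Joint ranges: [-2.53, 2.53], [-0.77, 2.02], [0.04, 2.7], [-1, 4.14], [0.28, 2.66], [-3.11, 3.11]. Speed limits (rad/s): [2.57, 2.57, 3.14, 3.14, 3.14, 3.14].

## Interface

Orientations are given as [roll, pitch, yaw] about the fixed x, y, z axes, in that order (R = Rz(yaw) Ry(pitch) Rx(roll)).
In Python, from cell import monitor, viewer, robot gives the robot as it stands.
- The arm moves only by the tool move_arm, never from a script. Its argument "deltas" is a list of rows, each an object of numbers: "x", "y", "z": the shift along the tool's x, y, z in m; "wx", "wy", "wz": the turn, a rotation vector about the tool's x, y, z in degrees; "hand": the opening, from 0 (shut) to 1 (fully open). In form: [{"x": .., "y": .., "z": .., "wx": .., "wy": .., "wz": .., "hand": ..}, ...]. A call has 1 to 8 rows; each row is the pose to reach, as a shift and turn from the pose commanded when the call began, along the tool's axes at that moment; what a row does not reach only later rows make up. A row lasts 1/8 s, in which the tool goes at most 62.5 mm and 10.7 degrees, less where a joint would pass 70% of its speed; a pose out of reach is approached as far as the arm can. A call with a gripper value outside its range is refused whole. The fingers move at their own pace and stop on an object; "grip_force" is the grip in N (left out, the last holds). Time passes only in rows, so rows that repeat a pose let the fingers close. It gives the time, the measured TCP pose, the force and the opening at its end, in the units of the state.
- monitor.observe(): the state, without advancing time (a new reading comes with each control period).
- viewer.read_camera(name): name is "scene" or "top"; returns the picture (480x640x3 uint8, red, green, blue); there is no depth.
- viewer.camera_params(name): a dict with "camera_matrix" (3x3 intrinsics, pixels), "k1" (the pictures are not rectified: a ray, as slopes to the right and down, at radius r is drawn at 1 + k1 r^2 times it, then the intrinsics apply), "R" (3x3) and "t" (3): a world point X has camera coordinates R X + t. Camera axes: x right, y down, z forward; pixel columns grow to the right and rows downward; lengths in m; the calibration is good to about 2 mm. A picture is of the moment at which its call begins. camera_params takes no time and is no camera call.
- robot.hand_in(): hands the job in, once; it reports no verdict.
The state is a dict: "time": time; "qpos": joint angles; "qvel": joint speeds; "joint_efforts": joint torques, N m; "tool_pos": TCP position; "tool_rot": TCP orientation; "contact_force": force on the tool from outside, world axes, zero at the start; "torque": the same for the moment, N m; "opening": finger opening in m.
Only numpy, scipy, OpenCV 4.12 (cv2) and the standard library are available. Lean on these libraries where they do the work, as an engineer would, in place of code of your own. Each camera call takes 0.05 s, during which the arm holds its last target. There are 200 camera calls.

## Task

Pick up the terracotta test tile and clip it in the grey marking stage: with the tile's end gently draw the sprung curved arm back, set the tile flat on the plate with its other end flush against the fixed blue edge and its side touching the small blue end stop, then let go so that the arm holds it there. The blue stops are shifted for every batch, so find them gently by feel: do not jam the tile against them, and leave the other things on the table where they are.

Things in the scene. Friction and masses are not known exactly. Their poses are not given: they have to be found in the camera images.
- tile_centre (a point): centre (half-way up) of the loose test tile: a flat terracotta block 90 x 60 x 12 mm, 0.10 to 0.17 kg, with three coloured glaze patches on top, lying flat on the table. x runs along its 90 mm length, y along its 60 mm width, z up. Grasp it across the 60 mm width.
- stage: marking stage fixed to the table: grey plate 220 x 170 x 10 mm, its top 10 mm above the table. Origin at table height near its middle; x points to the fixed edge, y to the end stop's side, z up. The blue stops on it are one L-shaped corner, 8 mm high. Home, the tile's long axis is along x and its centre is about at x +15, y +6 mm, give or take the stops' shift.
- edge_nominal (a point): mean place of the fixed edge's face (stage x +60, y 0; the wall's top, 18 mm above the table). The fixed edge is an 80 mm blue wall along the stage's y; its face looks to -x. The whole blue corner was shifted for this batch by up to 8 mm in stage x and up to 16 mm in y, staying square: this point does not show the shift. Two brass screws behind it reach 21 mm above the table.
- end_nominal (a point): mean place of the end stop's face (stage x +50, y +36; its top, 18 mm above the table): a small blue block at the fixed edge's +y end, reaching 20 mm back from the edge, face to -y. Shifted with the edge by up to 8 mm in x and 16 mm in y, which this point does not show.
- clip_nose (a point): middle of the nose of the sprung curved steel arm: an upright white roller, 12 mm diameter, from 12 to 37 mm above the table, so a tile held above the stops still presses on it. Untouched it is at stage x -17, y 0; it can be pushed back (-x) about 50 mm, drifting up to 6 mm to +y. The arm's pivot is at stage x -50, y -85; the arm bows behind the nose, up to 41 mm high.
- clip_arm (a joint): angle of the curved arm (rad): 0 untouched, growing as it is drawn back (stage -x), at most 0.6; about 0.2 with the tile home. A spring presses the nose towards the fixed edge with about 2.5 N at 0, 4.5 N at 0.2 and 6 N at 0.35; it does not stay back by itself.
- stylus: bystander: pale stub tool with black loop, 113 x 25 x 17 mm, lying to the left of the stage; origin under its middle
- mould: bystander: small two-part plaster mould, 85 x 68 x 57 mm, further left; origin under its middle
- clay: bystander: grey lump of clay, 62 x 59 x 42 mm, behind the stage; origin under its middle

How it is judged:
On the way:
1. the tile presses the curved arm back (value of joint clip_arm above 0.08 rad and contact force between tile and clip_arm above 1 N), for 0.2 s.
At the end, for the whole second after the job is handed in: The tile lies flat on the stage's plate and square to it (within 0.05 rad), its end within 2 mm of the fixed blue edge and its side within 2.2 mm of the blue end stop, the arm's nose presses it with at least 1.5 N, and it is at rest and released (((x of stops_c0 in the frame of tile_centre between 0.045 and 0.052 m and y of stops_c1 in the frame of tile_centre between 0.03 and 0.0372 m) or (x of stops_c0 in the frame of tile_centre between -0.052 and -0.045 m and y of stops_c1 in the frame of tile_centre between -0.0372 and -0.03 m)) and angle between the x axis of tile_centre and the x axis of stage, either way round below 0.05 rad and angle between tile_centre's own z axis and vertical below 0.04 rad and height (world z) of tile_centre below 0.0185 m and value of joint clip_arm above 0.05 rad and contact force between tile and clip_arm above 1.5 N and linear speed of tile below 0.01 m/s); the robot touches nothing.
It fails at once if the tile is jammed against the blue stops (over 18 N) (contact force between tile and stops_c0 above 18 N or contact force between tile and stops_c1 above 18 N).
It fails at once if the curved arm is overloaded (over 20 N from the tile or the robot) (contact force between any of tile, the arm, the fingers and clip_arm above 20 N).
It fails at once if a bystander is pushed away by more than 20 mm (distance of any of stylus, mould, clay from where it was at the start of the episode above 0.02 m).
It also fails if it takes over 51 s, if anything falls off the work surface, if the arm or the gripper's body presses on something with over 40 N, if the wrist force passes 120 N, or if a joint passes its speed limit or range.

## Working session

There is one attempt and no reset: what is moved stays moved. The work goes in short steps, Python scripts to look and compute and a tool call to move; the robot and the scene stay as the last step left them, time stands still between calls to the robot, and variables do not carry over. Pictures are saved under pics/ and viewed, about 8 in all and at most 12, crops included, and the job is handed in when it is done.

Besides the shell and the picture viewer there is one more tool, called after "Emit:" in YAML: its name, and indented under it one key for each argument. move_arm: Moves the arm, as the interface text tells. Its arguments: {"type":"object","properties":{"deltas":{"type":"array","items":{"type":"object","properties":{"x":{"type":"number"},"y":{"type":"number"},"z":{"type":"number"},"wx":{"type":"number"},"wy":{"type":"number"},"wz":{"type":"number"},"hand":{"type":"number"}}}},"grip_force":{"type":"number"}},"required":["deltas"]}

```bash
mkdir -p pics; ls; cat > h.py <<'E'
import numpy as np, cv2
from cell import monitor, viewer, robot
def cam(n):
    p=viewer.camera_params(n); return np.array(p["camera_matrix"]),p["k1"],np.array(p["R"]),np.array(p["t"])
def world(n,uv,z):
    K,k1,R,t=cam(n)
    s=cv2.undistortPoints(np.array(uv,float).reshape(-1,1,2),K,np.array([k1,0,0,0])).reshape(-1,2)
    d=np.c_[s,np.ones(len(s))]@R; c=-R.T@t
    return c+d*((np.broadcast_to(z,len(s))-c[2])/d[:,2])[:,None]
def px(n,X):
    K,k1,R,t=cam(n)
    return cv2.projectPoints(np.array(X,float).reshape(-1,1,3),cv2.Rodrigues(R)[0],t,K,np.array([k1,0,0,0]))[0].reshape(-1,2)
def save(n,f,crop=None,s=1):
    im=viewer.read_camera(n)[:,:,::-1]
    if crop: x0,y0,x1,y1=crop; im=im[y0:y1,x0:x1]
    cv2.imwrite("pics/"+f,cv2.resize(im,None,fx=s,fy=s,interpolation=cv2.INTER_CUBIC))
E
python3 - <<'E'
from h import *
save("top","t0.png"); save("scene","s0.png"); o=monitor.observe(); print(o["tool_pos"],o["tool_rot"],o["contact_force"],o["time"])
for n in("top","scene"):
  K,k,R,t=cam(n);print(n,K[0,0],-R.T@t)
E
```

```text
pics
[0.20701504 0.48203646 0.19273668] [-3.14030080e+00 -2.06888080e-04  2.73578012e+00] [0.28408602 0.61050335 0.19167698] 0.1
top 606.7711240853048 [ 0.35763708 -0.01475843  1.23008607]
scene 536.4030991076232 [ 0.05488838 -0.80550151  0.9145908 ]
```

View pics/t0.png

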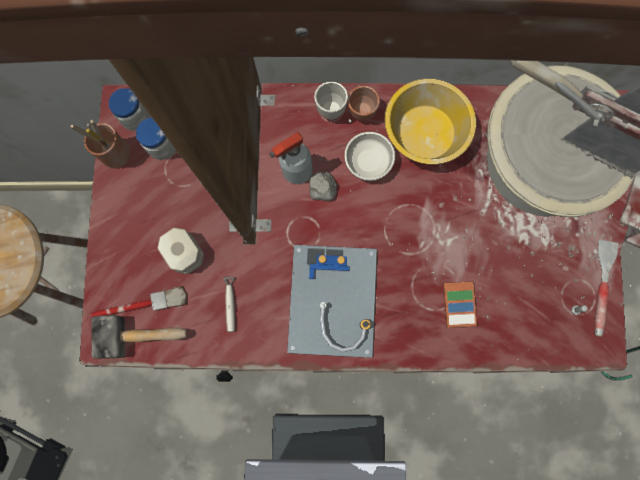

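View pics/s0.png

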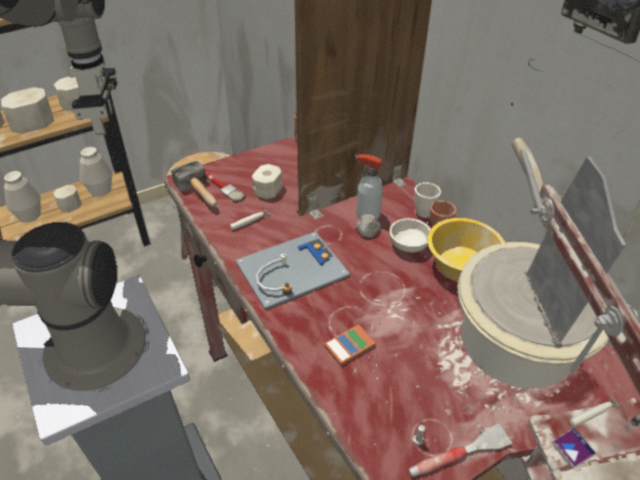

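The top view shows the stage around (333,300), with the nose at (323,305), the pivot at (365,324) and the blue corner at about (310-350,255-278). The tile is at (460,304) with its long axis near vertical in the picture. A brown post stands at (250,235). I'll zoom in on the stage and tile.

```bash
python3 - <<'E'
from h import *
im=viewer.read_camera("top")[:,:,::-1]
a=cv2.resize(im[235:365,280:385],None,fx=4.5,fy=4.5,interpolation=cv2.INTER_CUBIC)
b=cv2.resize(im[275:335,435:485],None,fx=6,fy=6,interpolation=cv2.INTER_CUBIC)
c=np.zeros((585,472+300,3),np.uint8);c[:a.shape[0],:a.shape[1]]=a[:585];c[:360,472:]=b
cv2.imwrite("pics/c0.png",c)
print(px("top",[[.207,.482,.193],[0,0,0],[.207,.482,.0]]))
E
```

```text
[[ 45.36007308 436.19518994]
 [323.79191036 538.37059825]
 [ 88.33331502 424.81161883]]
```

View pics/c0.png

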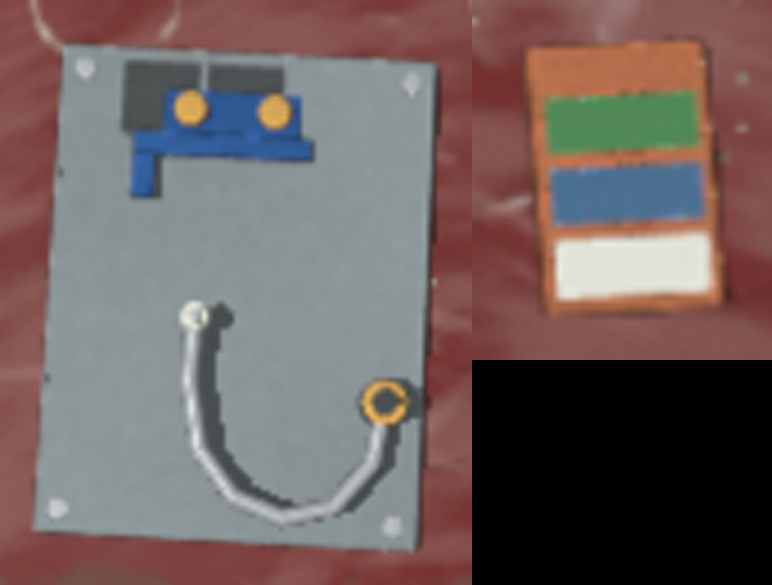

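```bash
cat >> h.py <<'E'
def fit(uv,z,L,W,n="top"):  # corners order +x+y,+x-y,-x-y,-x+y
    P=world(n,uv,z)[:,:2]
    m=np.array([[L,W],[L,-W],[-L,-W],[-L,W]])/2
    c=P.mean(0);q=P-c
    th=np.arctan2((m[:,0]*q[:,1]-m[:,1]*q[:,0]).sum(),(m*q).sum())
    R=np.array([[np.cos(th),-np.sin(th)],[np.sin(th),np.cos(th)]])
    return c,th,R,q@R-m
E
python3 - <<'E'
from h import *
A=lambda p:(np.array(p,float)+.5)/4.5-.5+[280,235]
B=lambda p:(np.array(p,float)-[472,0]+.5)/6-.5+[435,275]
c,th,R,r=fit(A([(64,46),(436,63),(416,551),(34,531)]),.010,.22,.17)
print("stage",c,th,(r*1e3).round(1))
S=lambda uv,z:((world("top",uv,z)[:,:2]-c)@R*1e3).round(1)
print("nose",S(A([(194,315)]),.037),"pivot",S(A([(385,402)]),.03))
print("edge",S(A([(160,155),(313,160)]),.018),"stop",S(A([(158,197),(158,160),(132,197)]),.018))
print("screws",S(A([(190,108),(275,112)]),.021))
c2,t2,R2,r2=fit(B([(527,44),(705,41),(721,303),(550,314)]),.012,.09,.06)
print("tile",c2,t2,(r2*1e3).round(1))
E
```

```text
stage [ 0.46888347 -0.01186743] -0.04061522683912135 [[-0.9 -0.5]
 [-0.3  0.3]
 [ 0.6  0.6]
 [ 0.6 -0.3]]
nose [[-12.2  18.4]] pivot [[-45.5 -66.9]]
edge [[ 60.2  37.8]
 [ 61.4 -30.8]] stop [[41.2 37.6]
 [57.9 38.6]
 [40.7 49.3]]
screws [[ 81.7  25.4]
 [ 81.8 -12.8]]
tile [ 0.46338361 -0.26968841] 0.04929833540512809 [[ 0.6  0.5]
 [-1.  -0.3]
 [ 0.7  0.9]
 [-0.3 -1.1]]
```

Emit:
move_arm:
  deltas:
    - {"x": -0.04, "y": -0.038, "wz": -4}
    - {"x": -0.08, "y": -0.076, "wz": -8}
    - {"x": -0.12, "y": -0.114, "wz": -12}
    - {"x": -0.16, "y": -0.152, "wz": -16}
    - {"x": -0.2, "y": -0.19, "wz": -20}
    - {"x": -0.24, "y": -0.228, "wz": -24}
    - {"x": -0.28, "y": -0.266, "wz": -26}
    - {"x": -0.3, "y": -0.286, "wz": -26, "hand": 1}

```text
schema error: expected keys x, y, z, wx, wy, wz, hand
```

```bash
cat >> h.py <<'E'
from scipy.spatial.transform import Rotation as Ro
def to(x,y,z,yaw):
    o=monitor.observe(); r=Ro.from_euler("xyz",o["tool_rot"]); g=Ro.from_euler("xyz",[np.pi,0,yaw])
    print("t",round(o["time"],2),"pos",np.round(o["tool_pos"],4),"F",np.round(o["contact_force"],2),"open",o["opening"],"q6",round(o["qpos"][5],2))
    print("d",np.round(r.inv().apply(np.array([x,y,z])-o["tool_pos"]),4),"w",np.round(np.degrees((r.inv()*g).as_rotvec()),2))
E
python3 -c "
from h import *
to(.4634,-.2697,.08,np.pi+.0493)"
```

```text
t 0.15 pos [0.207  0.4821 0.1928] F [0.54 0.38 0.09] open 0.09192023016789545 q6 -0.15
d [-0.5323 -0.5894  0.1134] w [-6.000e-02 -2.000e-02 -2.607e+01]
```

Emit:
move_arm:
  deltas:
    - {"x": -0.04, "y": -0.038, "z": 0, "wx": 0, "wy": 0, "wz": -4, "hand": 1}
    - {"x": -0.08, "y": -0.076, "z": 0, "wx": 0, "wy": 0, "wz": -8, "hand": 1}
    - {"x": -0.12, "y": -0.114, "z": 0, "wx": 0, "wy": 0, "wz": -12, "hand": 1}
    - {"x": -0.16, "y": -0.152, "z": 0, "wx": 0, "wy": 0, "wz": -16, "hand": 1}
    - {"x": -0.2, "y": -0.19, "z": 0, "wx": 0, "wy": 0, "wz": -20, "hand": 1}
    - {"x": -0.24, "y": -0.228, "z": 0, "wx": 0, "wy": 0, "wz": -24, "hand": 1}
    - {"x": -0.28, "y": -0.266, "z": 0, "wx": 0, "wy": 0, "wz": -26, "hand": 1}
    - {"x": -0.3, "y": -0.286, "z": 0, "wx": 0, "wy": 0, "wz": -26, "hand": 1}

```text
time: 1.15
tool_pos: [0.3706, 0.099, 0.1933]
tool_rot: [-3.141, 0.0, -3.096]
contact_force: [0.1, 0.5, -0.5]
opening: 0.0915
```

```bash
python3 -c "
from h import *
to(.4634,-.2697,.06,np.pi+.0493)"
```

```text
t 1.15 pos [0.3706 0.099  0.1933] F [ 0.1   0.48 -0.48] open 0.0915192156413444 q6 -1.56
d [-0.0758 -0.3725  0.1334] w [-0.01  0.01 -0.19]
```

Emit:
move_arm:
  deltas:
    - {"x": -0.01, "y": -0.05, "z": 0, "wx": 0, "wy": 0, "wz": 0, "hand": 1}
    - {"x": -0.02, "y": -0.1, "z": 0, "wx": 0, "wy": 0, "wz": 0, "hand": 1}
    - {"x": -0.03, "y": -0.15, "z": 0, "wx": 0, "wy": 0, "wz": 0, "hand": 1}
    - {"x": -0.04, "y": -0.2, "z": 0, "wx": 0, "wy": 0, "wz": 0, "hand": 1}
    - {"x": -0.05, "y": -0.25, "z": 0.03, "wx": 0, "wy": 0, "wz": 0, "hand": 1}
    - {"x": -0.06, "y": -0.3, "z": 0.06, "wx": 0, "wy": 0, "wz": 0, "hand": 1}
    - {"x": -0.07, "y": -0.345, "z": 0.095, "wx": 0, "wy": 0, "wz": 0, "hand": 1}
    - {"x": -0.0758, "y": -0.3725, "z": 0.125, "wx": 0, "wy": 0, "wz": -0.2, "hand": 1}

```text
time: 2.15
tool_pos: [0.4635, -0.2693, 0.0666]
tool_rot: [3.141, -0.0, -3.092]
contact_force: [0.4, 0.4, 0.8]
opening: 0.092
```

```bash
python3 -c "
from h import *
to(.4634,-.2697,.004,np.pi+.0493)
print(px('top',[.4634,-.2697,.07]),px('scene',[.4634,-.2697,.012]))
save('scene','s1.png',(280,250,430,390),4)"
```

```text
t 2.15 pos [ 0.4635 -0.2693  0.0666] F [0.38 0.42 0.82] open 0.09202206232323523 q6 -2.29
d [ 0.0001 -0.0004  0.0626] w [ 0.01 -0.02  0.04]
[[466.4539072  301.13129959]] [[348.51438255 342.07990487]]
```

View pics/s1.png

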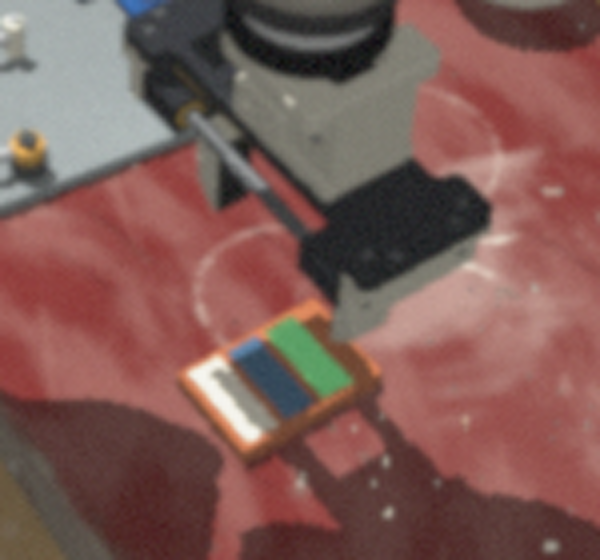

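The gripper is above the tile with the fingers straddling it, as intended. I'll go down and grip.

Emit:
move_arm:
  deltas:
    - {"x": 0, "y": 0, "z": 0.03, "wx": 0, "wy": 0, "wz": 0, "hand": 1}
    - {"x": 0, "y": 0, "z": 0.05, "wx": 0, "wy": 0, "wz": 0, "hand": 1}
    - {"x": 0, "y": 0, "z": 0.062, "wx": 0, "wy": 0, "wz": 0, "hand": 1}
    - {"x": 0, "y": 0, "z": 0.063, "wx": 0, "wy": 0, "wz": 0, "hand": 1}
    - {"x": 0, "y": 0, "z": 0.063, "wx": 0, "wy": 0, "wz": 0, "hand": 0.5}
    - {"x": 0, "y": 0, "z": 0.063, "wx": 0, "wy": 0, "wz": 0, "hand": 0.5}
    - {"x": 0, "y": 0, "z": 0.063, "wx": 0, "wy": 0, "wz": 0, "hand": 0.5}
    - {"x": 0, "y": 0, "z": 0.063, "wx": 0, "wy": 0, "wz": 0, "hand": 0.5}
  grip_force: 20

```text
time: 3.2
tool_pos: [0.4637, -0.2673, 0.0056]
tool_rot: [-3.141, 0.0, -3.09]
contact_force: [0.4, -0.6, 0.5]
opening: 0.0561
```

```bash
python3 -c "
from h import *
o=monitor.observe();print(o['opening'],o['tool_pos'],o['contact_force'])
# stage origin & goals
c=np.array([.46888,-.01187]);th=-.0406;R=np.array([[np.cos(th),-np.sin(th)],[np.sin(th),np.cos(th)]])
S=lambda x,y:c+R@(np.array([x,y])/1e3)   # plate frame mm
print('home',S(15.8,8.1))
"
```

```text
0.0561309933915288 [ 0.46368838 -0.26730627  0.00557764] [ 0.39740124 -0.61554154  0.45355186]
home [ 0.48499575 -0.00441798]
```

Emit:
move_arm:
  deltas:
    - {"x": 0, "y": 0, "z": 0, "wx": 0, "wy": 0, "wz": 0, "hand": 0.4}
    - {"x": 0, "y": 0, "z": 0, "wx": 0, "wy": 0, "wz": 0, "hand": 0.4}
    - {"x": 0, "y": 0, "z": -0.015, "wx": 0, "wy": 0, "wz": 0, "hand": 0.4}
    - {"x": 0, "y": 0, "z": -0.03, "wx": 0, "wy": 0, "wz": 0, "hand": 0.4}
    - {"x": 0, "y": 0, "z": -0.05, "wx": 0, "wy": 0, "wz": 0, "hand": 0.4}
    - {"x": 0, "y": 0, "z": -0.07, "wx": 0, "wy": 0, "wz": 0, "hand": 0.4}
    - {"x": 0, "y": 0, "z": -0.07, "wx": 0, "wy": 0, "wz": 0, "hand": 0.4}

```text
time: 4.08
tool_pos: [0.4648, -0.2681, 0.0777]
tool_rot: [-3.139, 0.004, -3.09]
contact_force: [0.6, 0.6, 0.1]
opening: 0.0364
```

```bash
python3 -c "
from h import *
to(.38,-.14,.08,np.pi-.0406)
im=viewer.read_camera('scene')[:,:,::-1];im2=viewer.read_camera('top')[:,:,::-1]
a=cv2.resize(im[230:380,280:430],None,fx=3,fy=3,interpolation=2);b=cv2.resize(im2[250:360,410:520],(350,350),interpolation=2)
c=np.zeros((450,800,3),np.uint8);c[:,:450]=a;c[:350,450:]=b;cv2.imwrite('pics/g.png',c)"
```

```text
t 4.08 pos [ 0.4648 -0.2681  0.0777] F [0.56 0.58 0.12] open 0.03642265843963749 q6 -2.29
d [ 0.078   0.1323 -0.003 ] w [-0.17  0.22  5.28]
```

View pics/g.png

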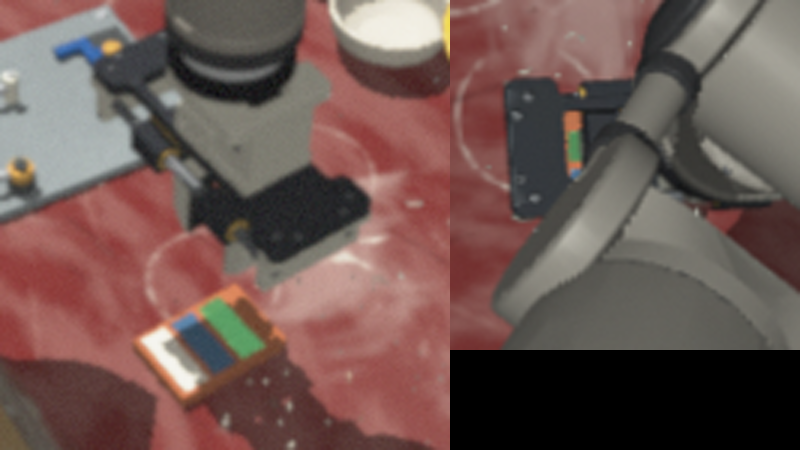

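The grip failed: the gripper is up and the tile is still on the table. I'll check where the fingers and tile project in both cameras.

```bash
python3 - <<'E'
from h import *
A=lambda p:(np.array(p,float)+.5)/3-.5+[280,230]
T=world("scene",A([(240,285),(286,341),(186,402),(135,341)]),.010)[:,:2]
print(T.round(4),T.mean(0))
# predicted finger tips for jaws open .0364 at TCP
o=monitor.observe();r=Ro.from_euler("xyz",o["tool_rot"])
P=[o["tool_pos"]+r.apply([0,s*.018,0]) for s in(1,-1)]
print(((px("scene",P)-[280,230])*3).round(0),P)
save("scene","g2.png",(300,270,400,370),6)
E
```

```text
[[ 0.5101 -0.2425]
 [ 0.5097 -0.2996]
 [ 0.423  -0.3061]
 [ 0.4201 -0.2458]] [ 0.46573674 -0.2734912 ]
[[192. 258.]
 [225. 294.]] [array([ 0.46260808, -0.2492349 ,  0.07552437]), array([ 0.46446014, -0.28518723,  0.0755353 ])]
```

View pics/g2.png

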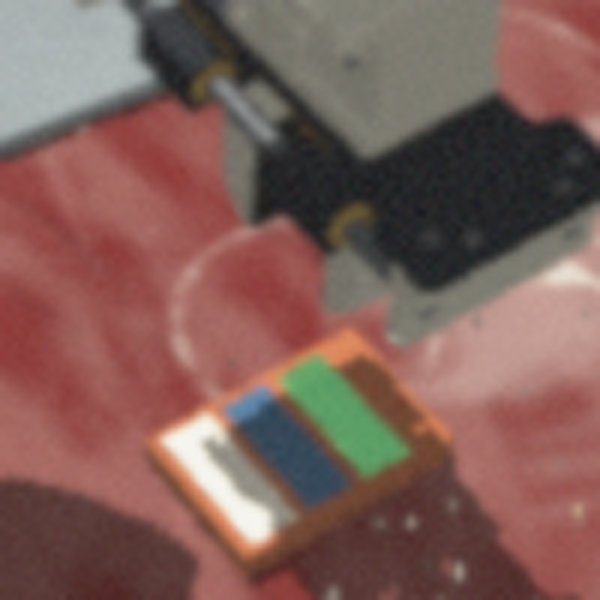

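```bash
python3 - <<'E'
from h import *
o=monitor.observe();r=Ro.from_euler("xyz",o["tool_rot"]);p=np.array(o["tool_pos"])
loc=[[sx*.0095,sy*.0182,0] for sy in(1,-1) for sx in(1,-1)]
box=[[.0375,.095,-.066],[.0375,-.095,-.066],[-.0375,-.095,-.066],[-.0375,.095,-.066]]
ims=[]
for n,(x0,y0,x1,y1) in(("scene",(290,230,420,350)),("top",(400,230,530,350))):
    im=cv2.resize(viewer.read_camera(n)[y0:y1,x0:x1,::-1],None,fx=3,fy=3,interpolation=2)
    g=lambda L:((px(n,p+r.apply(L))-[x0,y0]+.5)*3).round().astype(int)
    for q in g(loc): cv2.circle(im,tuple(int(v) for v in q),3,(0,255,255),-1)
    cv2.polylines(im,[g(box)],True,(255,255,0),1); ims.append(im)
cv2.imwrite("pics/m.png",np.hstack(ims))
E
```

```text
(no output)
```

View pics/m.png

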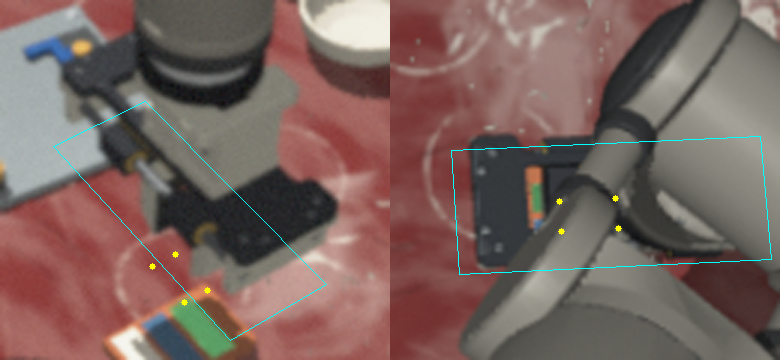

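Both cameras put the gripper about 15–25 mm higher than the reported TCP suggests, so the fingers probably closed above the tile. I'll open, lower, and feel for the table.

Emit:
move_arm:
  deltas:
    - {"x": 0, "y": 0.004, "z": 0, "wx": 0, "wy": 0, "wz": 0, "hand": 1}
    - {"x": 0, "y": 0.004, "z": 0, "wx": 0, "wy": 0, "wz": 0, "hand": 1}
    - {"x": 0, "y": 0.004, "z": 0, "wx": 0, "wy": 0, "wz": 0, "hand": 1}
    - {"x": 0, "y": 0.004, "z": 0.02, "wx": 0, "wy": 0, "wz": 0, "hand": 1}
    - {"x": 0, "y": 0.004, "z": 0.04, "wx": 0, "wy": 0, "wz": 0, "hand": 1}
    - {"x": 0, "y": 0.004, "z": 0.06, "wx": 0, "wy": 0, "wz": 0, "hand": 1}
    - {"x": 0, "y": 0.004, "z": 0.068, "wx": 0, "wy": 0, "wz": 0, "hand": 1}
    - {"x": 0, "y": 0.004, "z": 0.07, "wx": 0, "wy": 0, "wz": 0, "hand": 1}

```text
time: 5.32
tool_pos: [0.4633, -0.2632, 0.0051]
tool_rot: [3.141, -0.0, -3.09]
contact_force: [0.2, -0.9, 0.1]
opening: 0.0917
```

```bash
python3 -c "
from h import *
to(.4645,-.272,.0,np.pi+.0493);print(monitor.observe()['joint_efforts'])"
```

```text
t 5.33 pos [ 0.4633 -0.2632  0.0051] F [ 0.22 -0.89  0.13] open 0.0917418430240599 q6 -2.28
d [-0.0007 -0.0088  0.0051] w [ 0.02 -0.02  0.12]
[-2.07238994e-02 -4.73818910e+01 -1.71462214e+01 -5.95585420e-02
  2.41728028e-02  1.52475659e-04]
```

Emit:
move_arm:
  deltas:
    - {"x": 0, "y": -0.008, "z": 0, "wx": 0, "wy": 0, "wz": 0, "hand": 1}
    - {"x": 0, "y": -0.008, "z": 0.003, "wx": 0, "wy": 0, "wz": 0, "hand": 1}
    - {"x": 0, "y": -0.008, "z": 0.006, "wx": 0, "wy": 0, "wz": 0, "hand": 1}
    - {"x": 0, "y": -0.008, "z": 0.008, "wx": 0, "wy": 0, "wz": 0, "hand": 1}

```text
time: 5.82
tool_pos: [0.4637, -0.2711, -0.0028]
tool_rot: [3.141, -0.0, -3.09]
contact_force: [0.0, 0.3, -0.4]
opening: 0.0917
```

Emit:
move_arm:
  deltas:
    - {"x": 0, "y": 0, "z": 0.003, "wx": 0, "wy": 0, "wz": 0, "hand": 1}
    - {"x": 0, "y": 0, "z": 0.005, "wx": 0, "wy": 0, "wz": 0, "hand": 1}
    - {"x": 0, "y": 0, "z": 0.007, "wx": 0, "wy": 0, "wz": 0, "hand": 1}

```text
time: 6.2
tool_pos: [0.4638, -0.2712, -0.0099]
tool_rot: [3.142, 0.0, -3.09]
contact_force: [0.3, 0.4, -0.4]
opening: 0.0916
```

```bash
python3 -c "
from h import *
to(.4645,-.272,.0,np.pi+.0493)
save('scene','d.png',(300,250,430,370),5)"
```

```text
t 6.2 pos [ 0.4638 -0.2712 -0.0099] F [ 0.27  0.44 -0.38] open 0.09157179146693331 q6 -2.29
d [-0.0007 -0.0008 -0.0099] w [0.   0.   0.13]
```

View pics/d.png

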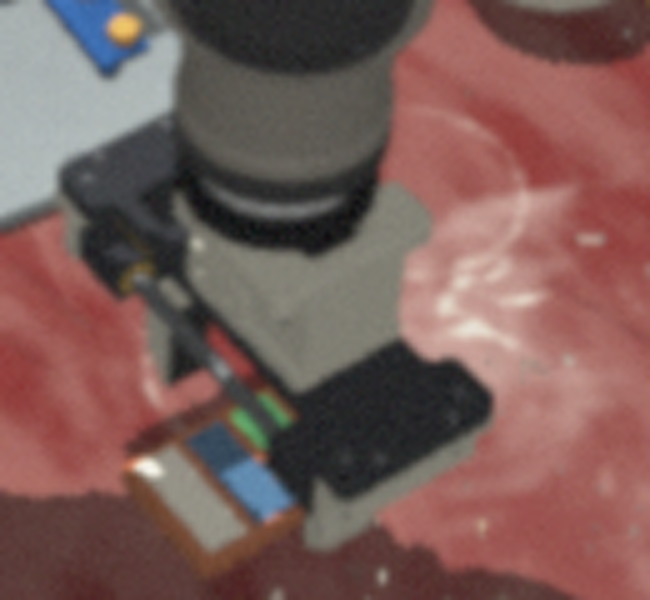

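```bash
python3 -c "
from h import *
for z in(0,.01,.02): print(z,world('scene',[(364,359.4),(361.8,355)],z).round(4).tolist())
print(px('scene',[.4638,-.3172,0]),px('scene',[.4543,-.3172,0]))"
```

```text
0 [[0.4719, -0.3154, 0.0], [0.4742, -0.3041, 0.0]]
0.01 [[0.4673, -0.3208, 0.01], [0.4696, -0.3096, 0.01]]
0.02 [[0.4628, -0.3261, 0.02], [0.465, -0.3151, 0.02]]
[[361.22910686 361.72102262]] [[357.36965696 363.73714712]]
```

Emit:
move_arm:
  deltas:
    - {"x": 0, "y": 0, "z": 0.002, "wx": 0, "wy": 0, "wz": 0, "hand": 1}
    - {"x": 0, "y": 0, "z": 0.004, "wx": 0, "wy": 0, "wz": 0, "hand": 1}

```text
time: 6.5
tool_pos: [0.4638, -0.2712, -0.0138]
tool_rot: [3.142, 0.0, -3.09]
contact_force: [0.2, 0.0, 0.2]
opening: 0.0916
```

Emit:
move_arm:
  deltas:
    - {"x": 0, "y": 0, "z": 0.002, "wx": 0, "wy": 0, "wz": 0, "hand": 1}
    - {"x": 0, "y": 0, "z": 0.003, "wx": 0, "wy": 0, "wz": 0, "hand": 1}

```text
time: 6.75
tool_pos: [0.4637, -0.2712, -0.0169]
tool_rot: [3.141, -0.0, -3.09]
contact_force: [-0.2, 0.7, 0.3]
opening: 0.0916
```

Emit:
move_arm:
  deltas:
    - {"x": 0, "y": 0, "z": 0.002, "wx": 0, "wy": 0, "wz": 0, "hand": 1}
    - {"x": 0, "y": 0, "z": 0.003, "wx": 0, "wy": 0, "wz": 0, "hand": 1}

```text
time: 7.0
tool_pos: [0.4637, -0.2712, -0.0198]
tool_rot: [3.141, -0.0, -3.09]
contact_force: [-0.0, -0.1, 0.5]
opening: 0.0915
```

Emit:
move_arm:
  deltas:
    - {"x": 0, "y": 0, "z": 0.0015, "wx": 0, "wy": 0, "wz": 0, "hand": 1}
    - {"x": 0, "y": 0, "z": 0.003, "wx": 0, "wy": 0, "wz": 0, "hand": 1}

```text
time: 7.25
tool_pos: [0.4638, -0.2712, -0.0228]
tool_rot: [3.142, 0.0, -3.09]
contact_force: [0.6, 0.4, 0.6]
opening: 0.0915
```

Emit:
move_arm:
  deltas:
    - {"x": 0, "y": 0, "z": 0.001, "wx": 0, "wy": 0, "wz": 0, "hand": 1}
    - {"x": 0, "y": 0, "z": 0.002, "wx": 0, "wy": 0, "wz": 0, "hand": 1}

```text
time: 7.5
tool_pos: [0.4638, -0.2712, -0.0248]
tool_rot: [3.142, 0.0, -3.09]
contact_force: [0.3, 0.2, -0.6]
opening: 0.0922
```

```bash
python3 -c "
from h import *
to(.4645,-.272,.0,np.pi+.0493)
im=viewer.read_camera('scene')[250:370,300:430,::-1];cv2.imwrite('pics/d2.png',cv2.resize(im,None,fx=6,fy=5,interpolation=2)[:600,:780])"
```

```text
t 7.5 pos [ 0.4638 -0.2712 -0.0248] F [ 0.3   0.23 -0.61] open 0.0921648985888601 q6 -2.29
d [-0.0007 -0.0008 -0.0248] w [0.   0.   0.13]
```

View pics/d2.png

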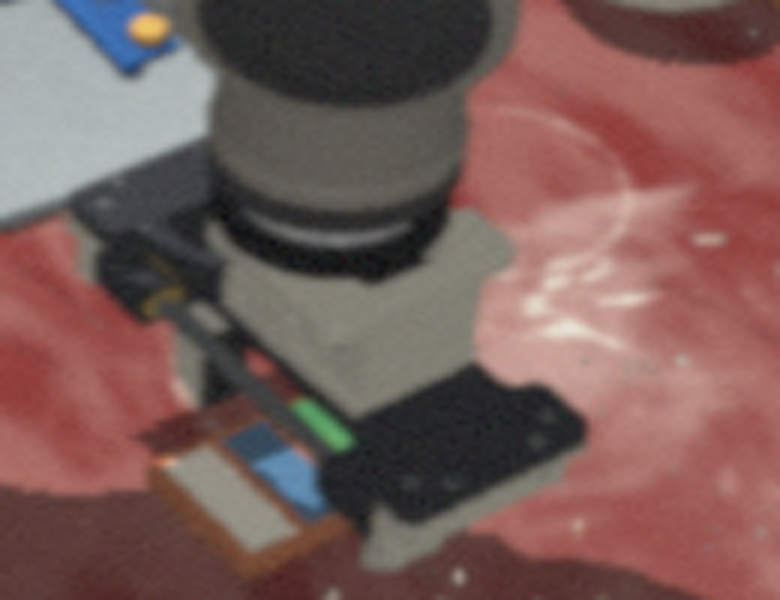

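Emit:
move_arm:
  deltas:
    - {"x": 0, "y": 0, "z": 0.001, "wx": 0, "wy": 0, "wz": 0, "hand": 1}
    - {"x": 0, "y": 0, "z": 0.002, "wx": 0, "wy": 0, "wz": 0, "hand": 1}

```text
time: 7.8
tool_pos: [0.4638, -0.2712, -0.0267]
tool_rot: [3.142, 0.0, -3.09]
contact_force: [-0.9, 0.0, 0.3]
opening: 0.0917
```

Emit:
move_arm:
  deltas:
    - {"x": 0, "y": 0, "z": 0.001, "wx": 0, "wy": 0, "wz": 0, "hand": 1}
    - {"x": 0, "y": 0, "z": 0.002, "wx": 0, "wy": 0, "wz": 0, "hand": 1}

```text
time: 8.05
tool_pos: [0.4638, -0.2712, -0.0288]
tool_rot: [3.142, 0.0, -3.09]
contact_force: [-0.8, -0.1, -0.5]
opening: 0.0918
```

Emit:
move_arm:
  deltas:
    - {"x": 0, "y": 0, "z": 0.001, "wx": 0, "wy": 0, "wz": 0, "hand": 1}
    - {"x": 0, "y": 0, "z": 0.002, "wx": 0, "wy": 0, "wz": 0, "hand": 1}

```text
time: 8.3
tool_pos: [0.4638, -0.2712, -0.0308]
tool_rot: [3.142, 0.0, -3.09]
contact_force: [0.5, 0.4, 0.4]
opening: 0.092
```

Emit:
move_arm:
  deltas:
    - {"x": 0, "y": 0, "z": 0, "wx": 0, "wy": 0, "wz": 0, "hand": 0.5}
    - {"x": 0, "y": 0, "z": 0, "wx": 0, "wy": 0, "wz": 0, "hand": 0.5}
    - {"x": 0, "y": 0, "z": 0, "wx": 0, "wy": 0, "wz": 0, "hand": 0.5}
    - {"x": 0, "y": 0, "z": 0, "wx": 0, "wy": 0, "wz": 0, "hand": 0.5}
    - {"x": 0, "y": 0, "z": 0, "wx": 0, "wy": 0, "wz": 0, "hand": 0.5}
  grip_force: 10

```text
time: 8.93
tool_pos: [0.4638, -0.2711, -0.0307]
tool_rot: [3.141, 0.0, -3.09]
contact_force: [0.1, 0.5, -0.5]
opening: 0.0601
```

The fingers stop at 60.1 mm on the tile. I'll take a slightly deeper hold.

Emit:
move_arm:
  deltas:
    - {"x": 0, "y": 0, "z": 0, "wx": 0, "wy": 0, "wz": 0, "hand": 0.74}
    - {"x": 0, "y": 0, "z": 0, "wx": 0, "wy": 0, "wz": 0, "hand": 0.74}
    - {"x": 0, "y": 0, "z": 0.001, "wx": 0, "wy": 0, "wz": 0, "hand": 0.74}
    - {"x": 0, "y": 0, "z": 0.002, "wx": 0, "wy": 0, "wz": 0, "hand": 0.74}
    - {"x": 0, "y": 0, "z": 0.003, "wx": 0, "wy": 0, "wz": 0, "hand": 0.74}

```text
time: 9.55
tool_pos: [0.4638, -0.2713, -0.0332]
tool_rot: [-3.142, 0.0, -3.09]
contact_force: [-3.2, 2.3, 13.8]
opening: 0.0677
```

Emit:
move_arm:
  deltas:
    - {"x": 0, "y": 0, "z": 0.001, "wx": 0, "wy": 0, "wz": 0, "hand": 0.74}
    - {"x": 0, "y": 0, "z": 0.002, "wx": 0, "wy": 0, "wz": 0, "hand": 0.74}

```text
time: 9.8
tool_pos: [0.4639, -0.2713, -0.0333]
tool_rot: [-3.141, 0.001, -3.09]
contact_force: [-8.2, 5.7, 31.4]
opening: 0.0676
```

Emit:
move_arm:
  deltas:
    - {"x": 0, "y": 0, "z": -0.0045, "wx": 0, "wy": 0, "wz": 0, "hand": 0.74}
    - {"x": 0, "y": 0, "z": -0.0045, "wx": 0, "wy": 0, "wz": 0, "hand": 0.74}
    - {"x": 0, "y": 0, "z": -0.0045, "wx": 0, "wy": 0, "wz": 0, "hand": 0.5}
    - {"x": 0, "y": 0, "z": -0.0045, "wx": 0, "wy": 0, "wz": 0, "hand": 0.5}
    - {"x": 0, "y": 0, "z": -0.0045, "wx": 0, "wy": 0, "wz": 0, "hand": 0.5}
    - {"x": 0, "y": 0, "z": -0.0045, "wx": 0, "wy": 0, "wz": 0, "hand": 0.5}
  grip_force: 25

```text
time: 10.55
tool_pos: [0.4636, -0.2711, -0.0315]
tool_rot: [3.141, -0.0, -3.09]
contact_force: [-0.2, -0.8, -0.9]
opening: 0.0599
```

Emit:
move_arm:
  deltas:
    - {"x": 0, "y": 0, "z": -0.015, "wx": 0, "wy": 0, "wz": 0, "hand": 0.5}
    - {"x": 0, "y": 0, "z": -0.04, "wx": 0, "wy": 0, "wz": 0, "hand": 0.5}
    - {"x": 0, "y": 0, "z": -0.07, "wx": 0, "wy": 0, "wz": 0, "hand": 0.5}
    - {"x": 0, "y": 0, "z": -0.1, "wx": 0, "wy": 0, "wz": 0, "hand": 0.5}
    - {"x": 0, "y": 0, "z": -0.1, "wx": 0, "wy": 0, "wz": 0, "hand": 0.5}

```text
time: 11.18
tool_pos: [0.4653, -0.2724, 0.0718]
tool_rot: [-3.138, 0.005, -3.09]
contact_force: [-0.2, -0.2, -1.9]
opening: 0.0597
```

```bash
python3 -c "
from h import *
c=np.array([.46888,-.01187]);th=-.0406;R=np.array([[np.cos(th),-np.sin(th)],[np.sin(th),np.cos(th)]])
h=c+R@np.array([15.8,8.1])/1e3;print('home',h)
to(*h,.04,np.pi+th)
im=viewer.read_camera('scene')[210:330,300:430,::-1];cv2.imwrite('pics/l.png',cv2.resize(im,None,fx=5,fy=5,interpolation=2))"
```

```text
home [ 0.48499575 -0.00441798]
t 11.18 pos [ 0.4653 -0.2724  0.0718] F [-0.2  -0.17 -1.86] open 0.059667180122631905 q6 -2.29
d [-0.0333  0.2667  0.0309] w [-0.21  0.28  5.28]
```

View pics/l.png

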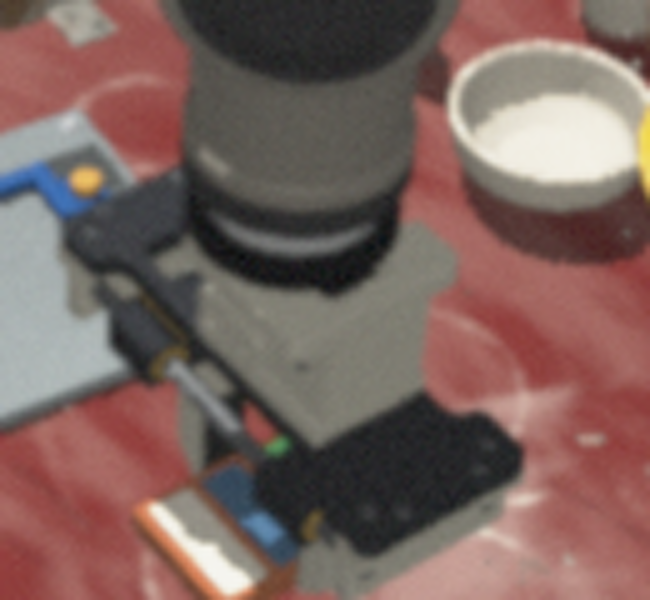

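The tile is held level and lifted, with its −x end visible at (135,512)–(225,600). I'll work out where it sits in the hand.

```bash
python3 -c "
from h import *
W=world('scene',[(327,312.3),(345,330)],.1153);print(W.round(4),W.mean(0)+[.045,.0022,0])
W=world('scene',[(327,312.3),(345,330)],.012);print(W.round(4))
"
```

```text
[[ 0.4201 -0.2507  0.1153]
 [ 0.4264 -0.3044  0.1153]] [ 0.46824357 -0.27530974  0.1153    ]
[[ 0.4673 -0.179   0.012 ]
 [ 0.4744 -0.2396  0.012 ]]
```

```bash
cat >> h.py <<'E'
C0=np.array([.46888,-.01187]);TH=-.0406;RS=np.array([[np.cos(TH),-np.sin(TH)],[np.sin(TH),np.cos(TH)]])
def S(x,y): return C0+RS@np.array([x,y])/1e3
def pl():
    o=monitor.observe();r=Ro.from_euler("xyz",o["tool_rot"]).as_matrix()
    f=np.array(o["contact_force"])
    print("t %.2f plate"%o["time"],(RS.T@(np.array(o["tool_pos"])[:2]-C0)*1e3).round(2),"z",round(o["tool_pos"][2]*1e3,2),"Fplate",(RS.T@f[:2]).round(1),f[2].round(1),"dyaw",round(np.arctan2(r[1,0],r[0,0])-np.pi-TH,4)%(2*np.pi),"M",np.round(o["torque"],2),"open",round(o["opening"],4))
E
python3 -c "
from h import *
to(*S(46,3.6),.03,np.pi+TH)"
```

```text
t 11.22 pos [ 0.4643 -0.2716  0.0701] F [-0.17  0.82 -2.02] open 0.059840237419676964 q6 -2.29
d [-0.064   0.2586  0.0398] w [-0.1   0.13  5.28]
```

Emit:
move_arm:
  deltas:
    - {"x": -0.01, "y": 0.04, "z": 0, "wx": 0, "wy": 0, "wz": 1, "hand": 0.5}
    - {"x": -0.02, "y": 0.08, "z": 0, "wx": 0, "wy": 0, "wz": 2, "hand": 0.5}
    - {"x": -0.03, "y": 0.12, "z": 0, "wx": 0, "wy": 0, "wz": 3, "hand": 0.5}
    - {"x": -0.04, "y": 0.16, "z": 0, "wx": 0, "wy": 0, "wz": 4, "hand": 0.5}
    - {"x": -0.05, "y": 0.2, "z": 0, "wx": 0, "wy": 0, "wz": 5, "hand": 0.5}
    - {"x": -0.058, "y": 0.235, "z": 0.01, "wx": 0, "wy": 0, "wz": 5.28, "hand": 0.5}
    - {"x": -0.064, "y": 0.2586, "z": 0.025, "wx": 0, "wy": 0, "wz": 5.28, "hand": 0.5}
    - {"x": -0.064, "y": 0.2586, "z": 0.035, "wx": 0, "wy": 0, "wz": 5.28, "hand": 0.5}
  grip_force: 35

```text
time: 12.22
tool_pos: [0.5133, -0.0081, 0.0322]
tool_rot: [3.141, -0.003, 3.104]
contact_force: [0.1, -0.5, -1.0]
opening: 0.0598
```

```bash
python3 -c "
from h import *
pl();to(*S(46,3.6),-.007,np.pi+TH)"
```

```text
t 12.22 plate [44.24  5.54] z 32.15 Fplate [ 0.1 -0.5] -1.0 dyaw 0.0026 M [ 0.    0.   -0.04] open 0.0598
t 12.22 pos [ 0.5133 -0.0081  0.0322] F [ 0.13 -0.52 -1.03] open 0.05977180940391122 q6 -1.7
d [-0.0019 -0.002   0.0391] w [ 0.03 -0.16  0.15]
```

Emit:
move_arm:
  deltas:
    - {"x": -0.001, "y": -0.001, "z": 0.006, "wx": 0, "wy": 0, "wz": 0, "hand": 0.5}
    - {"x": -0.002, "y": -0.002, "z": 0.012, "wx": 0, "wy": 0, "wz": 0, "hand": 0.5}
    - {"x": -0.002, "y": -0.002, "z": 0.016, "wx": 0, "wy": 0, "wz": 0, "hand": 0.5}
    - {"x": -0.002, "y": -0.002, "z": 0.016, "wx": 0, "wy": 0, "wz": 0, "hand": 0.5}

```text
time: 12.72
tool_pos: [0.5162, -0.0122, 0.0177]
tool_rot: [3.141, -0.0, 3.1]
contact_force: [-0.1, 1.1, -1.8]
opening: 0.0597
```

```bash
python3 -c "
from h import *
pl()
save('scene','st.png',(225,190,385,310),5)"
```

```text
t 12.72 plate [47.26  1.56] z 17.68 Fplate [-0.1  1.1] -1.8 dyaw 6.2822853071795866 M [0.09 0.02 0.02] open 0.0597
```

View pics/st.png

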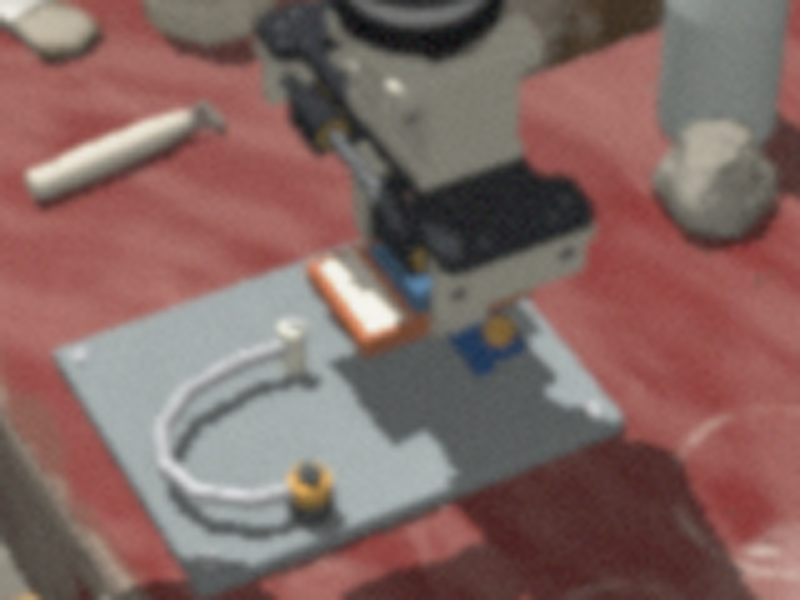

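The tile's −x end runs (310,268)–(372,352) and the nose is at (292,345), so the tile end is on the + side of the nose with room to spare.

```bash
python3 -c "
from h import *
A=lambda p:(np.array(p,float)+.5)/5-.5+[225,190]
f=lambda p,z:(RS.T@(world('scene',A(p),z)[:,:2]-C0).T*1e3).T.round(1)
print('end bottom',f([(312,272),(372,355)],.0492),'end top',f([(312,256),(372,338)],.0612))
print('nose top',f([(292,325)],.037),'plate corner',f([(55,350),(625,425)],.01))
to(*S(47,3.0),-.0065,np.pi+TH)"
```

```text
end bottom [[  8.9  32.8]
 [  8.3 -30. ]] end top [[  8.4  31. ]
 [  7.9 -31.1]]
nose top [[-10.1  16.5]] plate corner [[-106.4   80.3]
 [ 108.5  -91.8]]
t 12.78 pos [ 0.5163 -0.0121  0.0179] F [ 0.69  0.1  -1.43] open 0.05970835494876067 q6 -1.7
d [0.0004 0.0013 0.0244] w [ 0.    0.01 -0.03]
```

Emit:
move_arm:
  deltas:
    - {"x": 0, "y": 0.001, "z": 0.008, "wx": 0, "wy": 0, "wz": 0, "hand": 0.5}
    - {"x": 0, "y": 0.001, "z": 0.016, "wx": 0, "wy": 0, "wz": 0, "hand": 0.5}
    - {"x": 0, "y": 0.001, "z": 0.022, "wx": 0, "wy": 0, "wz": 0, "hand": 0.5}
    - {"x": 0, "y": 0.001, "z": 0.0244, "wx": 0, "wy": 0, "wz": 0, "hand": 0.5}
    - {"x": 0.004, "y": 0.001, "z": 0.0244, "wx": 0, "wy": 0, "wz": 0, "hand": 0.5}
    - {"x": 0.008, "y": 0.001, "z": 0.0244, "wx": 0, "wy": 0, "wz": 0, "hand": 0.5}
    - {"x": 0.012, "y": 0.001, "z": 0.0244, "wx": 0, "wy": 0, "wz": 0, "hand": 0.5}
    - {"x": 0.016, "y": 0.001, "z": 0.0244, "wx": 0, "wy": 0, "wz": 0, "hand": 0.5}

```text
time: 13.78
tool_pos: [0.5019, -0.0099, -0.0059]
tool_rot: [3.141, 0.004, 3.1]
contact_force: [4.6, 3.4, -0.5]
opening: 0.0596
```

```bash
python3 -c "
from h import *
pl()"
```

```text
t 13.78 plate [32.88  3.3 ] z -5.88 Fplate [4.4 3.6] -0.5 dyaw 6.282385307179586 M [ 0.5  -0.85 -0.22] open 0.0596
```

Emit:
move_arm:
  deltas:
    - {"x": 0.004, "y": 0, "z": 0, "wx": 0, "wy": 0, "wz": 0, "hand": 0.5}
    - {"x": 0.008, "y": 0, "z": 0, "wx": 0, "wy": 0, "wz": 0, "hand": 0.5}
    - {"x": 0.012, "y": 0, "z": 0, "wx": 0, "wy": 0, "wz": 0, "hand": 0.5}

```text
time: 14.15
tool_pos: [0.4904, -0.0094, -0.0057]
tool_rot: [3.141, 0.005, 3.1]
contact_force: [5.7, 2.6, -0.8]
opening: 0.0595
```

```bash
python3 -c "
from h import *
pl()"
```

```text
t 14.15 plate [21.35  3.34] z -5.73 Fplate [5.6 2.8] -0.8 dyaw 6.282185307179586 M [ 0.6  -0.99 -0.31] open 0.0595
```

Emit:
move_arm:
  deltas:
    - {"x": 0.004, "y": 0, "z": 0, "wx": 0, "wy": 0, "wz": 0, "hand": 0.5}
    - {"x": 0.008, "y": 0, "z": 0, "wx": 0, "wy": 0, "wz": 0, "hand": 0.5}
    - {"x": 0.012, "y": 0, "z": 0, "wx": 0, "wy": 0, "wz": 0, "hand": 0.5}
    - {"x": 0.0145, "y": 0, "z": 0, "wx": 0, "wy": 0, "wz": 0, "hand": 0.5}
    - {"x": 0.0145, "y": 0, "z": 0, "wx": 0, "wy": 0, "wz": 0, "hand": 0.5}

```text
time: 14.78
tool_pos: [0.4762, -0.0088, -0.0056]
tool_rot: [3.141, 0.006, 3.1]
contact_force: [6.7, 3.4, -2.6]
opening: 0.0594
```

```bash
python3 -c "
from h import *
pl();to(*S(6.5,3.3),-.0205,np.pi+TH)
im=viewer.read_camera('scene');c=im[190:310,225:385,::-1];cv2.imwrite('pics/q.png',cv2.resize(c,None,fx=5,fy=5,interpolation=2))"
```

```text
t 14.78 plate [7.23 3.33] z -5.6 Fplate [6.5 3.7] -2.6 dyaw 6.281985307179586 M [ 0.69 -1.11 -0.28] open 0.0594
t 14.78 pos [ 0.4762 -0.0088 -0.0056] F [ 6.66  3.4  -2.62] open 0.05942555978550939 q6 -1.71
d [ 0.0008 -0.      0.0149] w [ 0.02  0.33 -0.07]
```

Emit:
move_arm:
  deltas:
    - {"x": 0.0, "y": 0, "z": 0.003, "wx": 0, "wy": 0, "wz": 0, "hand": 0.5}
    - {"x": 0.0, "y": 0, "z": 0.006, "wx": 0, "wy": 0, "wz": 0, "hand": 0.5}
    - {"x": 0, "y": 0, "z": 0.009, "wx": 0, "wy": 0, "wz": 0, "hand": 0.5}

```text
time: 15.2
tool_pos: [0.4769, -0.0096, -0.0143]
tool_rot: [-3.141, 0.007, 3.101]
contact_force: [5.6, 0.8, 3.2]
opening: 0.0596
```

```bash
python3 -c "
from h import *
pl()"
```

```text
t 15.20 plate [7.88 2.62] z -14.27 Fplate [5.6 1. ] 3.2 dyaw 6.2826853071795865 M [ 0.15 -0.8  -0.16] open 0.0596
```

Emit:
move_arm:
  deltas:
    - {"x": 0.0, "y": 0, "z": 0.001, "wx": 0, "wy": 0, "wz": 0, "hand": 0.5}
    - {"x": 0.0, "y": 0, "z": 0.002, "wx": 0, "wy": 0, "wz": 0, "hand": 0.5}

```text
time: 15.45
tool_pos: [0.4769, -0.0096, -0.0162]
tool_rot: [-3.141, 0.007, 3.101]
contact_force: [5.8, 0.1, 2.7]
opening: 0.0594
```

```bash
python3 -c "
from h import *
pl()"
```

```text
t 15.45 plate [7.9  2.57] z -16.25 Fplate [5.8 0.3] 2.7 dyaw 6.2826853071795865 M [ 0.1  -0.82 -0.12] open 0.0594
```

Emit:
move_arm:
  deltas:
    - {"x": 0.0, "y": 0, "z": 0.001, "wx": 0, "wy": 0, "wz": 0, "hand": 0.5}
    - {"x": 0.0, "y": 0, "z": 0.002, "wx": 0, "wy": 0, "wz": 0, "hand": 0.5}
    - {"x": 0.0, "y": 0, "z": 0.003, "wx": 0, "wy": 0, "wz": 0, "hand": 0.5}

```text
time: 15.82
tool_pos: [0.4769, -0.0097, -0.0192]
tool_rot: [-3.141, 0.007, 3.101]
contact_force: [7.2, 0.5, 2.1]
opening: 0.0595
```

```bash
python3 -c "
from h import *
pl()"
```

```text
t 15.82 plate [7.94 2.54] z -19.21 Fplate [7.2 0.8] 2.1 dyaw 6.282785307179586 M [ 0.05 -0.81 -0.13] open 0.0595
```

Emit:
move_arm:
  deltas:
    - {"x": 0.0, "y": 0, "z": 0.0007, "wx": 0, "wy": 0, "wz": 0, "hand": 0.5}
    - {"x": 0.0, "y": 0, "z": 0.0014, "wx": 0, "wy": 0, "wz": 0, "hand": 0.5}

```text
time: 16.08
tool_pos: [0.4769, -0.0097, -0.0206]
tool_rot: [-3.141, 0.007, 3.101]
contact_force: [5.7, -0.6, 2.3]
opening: 0.0596
```

```bash
python3 -c "
from h import *
pl()"
```

```text
t 16.07 plate [7.92 2.54] z -20.62 Fplate [ 5.7 -0.4] 2.3 dyaw 6.282785307179586 M [ 0.04 -0.85 -0.14] open 0.0596
```

Emit:
move_arm:
  deltas:
    - {"x": 0.0, "y": 0, "z": 0.0006, "wx": 0, "wy": 0, "wz": 0, "hand": 0.5}
    - {"x": 0.0, "y": 0, "z": 0.001, "wx": 0, "wy": 0, "wz": 0, "hand": 0.5}

```text
time: 16.32
tool_pos: [0.4769, -0.0097, -0.0216]
tool_rot: [-3.141, 0.007, 3.101]
contact_force: [5.3, -0.2, 3.4]
opening: 0.0599
```

```bash
python3 -c "
from h import *
pl()"
```

```text
t 16.32 plate [7.95 2.51] z -21.57 Fplate [5.3 0. ] 3.4 dyaw 6.282785307179586 M [ 0.06 -0.76 -0.12] open 0.0599
```

Emit:
move_arm:
  deltas:
    - {"x": 0.0, "y": 0, "z": 0.0006, "wx": 0, "wy": 0, "wz": 0, "hand": 0.5}
    - {"x": 0.0, "y": 0, "z": 0.0008, "wx": 0, "wy": 0, "wz": 0, "hand": 0.5}

```text
time: 16.58
tool_pos: [0.4769, -0.0097, -0.0217]
tool_rot: [-3.141, 0.007, 3.101]
contact_force: [2.5, 0.1, 13.8]
opening: 0.0593
```

```bash
python3 -c "
from h import *
pl()"
```

```text
t 16.57 plate [7.93 2.51] z -21.68 Fplate [2.5 0.2] 13.8 dyaw 6.2826853071795865 M [ 0.23 -0.34 -0.11] open 0.0593
```

The tile is on the plate, with contact at z −21.65. I'll ease the load and feel for the edge in +x.

Emit:
move_arm:
  deltas:
    - {"x": 0.0, "y": 0, "z": -0.0008, "wx": 0, "wy": 0, "wz": 0, "hand": 0.5}
    - {"x": -0.001, "y": 0, "z": -0.0008, "wx": 0, "wy": 0, "wz": 0, "hand": 0.5}
    - {"x": -0.002, "y": 0, "z": -0.0008, "wx": 0, "wy": 0, "wz": 0, "hand": 0.5}

```text
time: 16.95
tool_pos: [0.4775, -0.0097, -0.0216]
tool_rot: [-3.141, 0.004, 3.101]
contact_force: [0.7, -2.5, 9.1]
opening: 0.0595
```

```bash
python3 -c "
from h import *
pl()"
```

```text
t 16.95 plate [8.56 2.53] z -21.63 Fplate [ 0.8 -2.5] 9.1 dyaw 0.0 M [-0.05 -0.09 -0.04] open 0.0595
```

Emit:
move_arm:
  deltas:
    - {"x": -0.0005, "y": 0, "z": 0, "wx": 0, "wy": 0, "wz": 0, "hand": 0.5}
    - {"x": -0.001, "y": 0, "z": 0, "wx": 0, "wy": 0, "wz": 0, "hand": 0.5}

```text
time: 17.2
tool_pos: [0.478, -0.0097, -0.0217]
tool_rot: [-3.141, 0.003, 3.101]
contact_force: [0.3, -2.2, 9.2]
opening: 0.0597
```

```bash
python3 -c "
from h import *
pl()"
```

```text
t 17.20 plate [9.07 2.53] z -21.65 Fplate [ 0.4 -2.2] 9.2 dyaw 0.0001 M [-0.06 -0.07  0.01] open 0.0597
```

Emit:
move_arm:
  deltas:
    - {"x": 0, "y": 0, "z": -0.0006, "wx": 0, "wy": 0, "wz": 0, "hand": 0.5}
    - {"x": 0, "y": 0, "z": -0.0006, "wx": 0, "wy": 0, "wz": 0, "hand": 0.5}

```text
time: 17.45
tool_pos: [0.4789, -0.0099, -0.0216]
tool_rot: [-3.141, 0.005, 3.101]
contact_force: [5.3, -2.1, 1.0]
opening: 0.0595
```

```bash
python3 -c "
from h import *
pl()"
```

```text
t 17.45 plate [9.92 2.41] z -21.57 Fplate [ 5.4 -1.9] 1.0 dyaw 0.0 M [-0.25 -0.88 -0.06] open 0.0595
```

Emit:
move_arm:
  deltas:
    - {"x": -0.0005, "y": 0, "z": 0, "wx": 0, "wy": 0, "wz": 0, "hand": 0.5}
    - {"x": -0.001, "y": 0, "z": 0, "wx": 0, "wy": 0, "wz": 0, "hand": 0.5}

```text
time: 17.7
tool_pos: [0.4797, -0.0099, -0.0216]
tool_rot: [-3.141, 0.004, 3.101]
contact_force: [4.6, -2.2, 2.5]
opening: 0.0597
```

```bash
python3 -c "
from h import *
pl()"
```

```text
t 17.70 plate [10.73  2.39] z -21.55 Fplate [ 4.6 -2. ] 2.5 dyaw 0.0002 M [-0.41 -0.71  0.  ] open 0.0597
```

Emit:
move_arm:
  deltas:
    - {"x": -0.0005, "y": 0, "z": 0, "wx": 0, "wy": 0, "wz": 0, "hand": 0.5}
    - {"x": -0.001, "y": 0, "z": 0, "wx": 0, "wy": 0, "wz": 0, "hand": 0.5}

```text
time: 17.95
tool_pos: [0.4802, -0.0099, -0.0216]
tool_rot: [-3.141, 0.003, 3.101]
contact_force: [2.4, -5.1, 6.3]
opening: 0.0598
```

```bash
python3 -c "
from h import *
pl()"
```

```text
t 17.95 plate [11.21  2.38] z -21.61 Fplate [ 2.6 -5. ] 6.3 dyaw 0.0001 M [-0.59 -0.42  0.01] open 0.0598
```

Emit:
move_arm:
  deltas:
    - {"x": -0.0005, "y": 0, "z": 0, "wx": 0, "wy": 0, "wz": 0, "hand": 0.5}
    - {"x": -0.001, "y": 0, "z": 0, "wx": 0, "wy": 0, "wz": 0, "hand": 0.5}

```text
time: 18.2
tool_pos: [0.4801, -0.0099, -0.0216]
tool_rot: [-3.141, 0.001, 3.101]
contact_force: [0.3, -4.5, 9.2]
opening: 0.0596
```

```bash
python3 -c "
from h import *
pl()"
```

```text
t 18.20 plate [11.18  2.4 ] z -21.65 Fplate [ 0.5 -4.5] 9.2 dyaw 0.0003 M [-0.54 -0.01  0.07] open 0.0596
```

Emit:
move_arm:
  deltas:
    - {"x": 0, "y": 0, "z": -0.0008, "wx": 0, "wy": 0, "wz": 0, "hand": 0.5}
    - {"x": 0, "y": 0, "z": -0.0008, "wx": 0, "wy": 0, "wz": 0, "hand": 0.5}

```text
time: 18.45
tool_pos: [0.4809, -0.0098, -0.0214]
tool_rot: [-3.141, 0.002, 3.101]
contact_force: [5.5, -3.1, -0.6]
opening: 0.0596
```

```bash
python3 -c "
from h import *
pl()"
```

```text
t 18.45 plate [11.91  2.59] z -21.38 Fplate [ 5.6 -2.8] -0.6 dyaw 0.0001 M [-0.63 -0.87  0.01] open 0.0596
```

Emit:
move_arm:
  deltas:
    - {"x": -0.0005, "y": 0, "z": 0, "wx": 0, "wy": 0, "wz": 0, "hand": 0.5}
    - {"x": -0.001, "y": 0, "z": 0, "wx": 0, "wy": 0, "wz": 0, "hand": 0.5}

```text
time: 18.7
tool_pos: [0.4818, -0.0098, -0.0215]
tool_rot: [-3.141, 0.002, 3.101]
contact_force: [4.2, -4.5, -0.7]
opening: 0.0597
```

```bash
python3 -c "
from h import *
pl()"
```

```text
t 18.70 plate [12.79  2.61] z -21.47 Fplate [ 4.4 -4.3] -0.7 dyaw 0.0001 M [-0.63 -0.78  0.05] open 0.0597
```

Emit:
move_arm:
  deltas:
    - {"x": -0.0005, "y": 0, "z": 0, "wx": 0, "wy": 0, "wz": 0, "hand": 0.5}
    - {"x": -0.001, "y": 0, "z": 0, "wx": 0, "wy": 0, "wz": 0, "hand": 0.5}

```text
time: 18.95
tool_pos: [0.4827, -0.0098, -0.0215]
tool_rot: [-3.141, 0.002, 3.101]
contact_force: [5.3, -3.7, -0.8]
opening: 0.0598
```

```bash
python3 -c "
from h import *
pl()"
```

```text
t 18.95 plate [13.74  2.64] z -21.49 Fplate [ 5.5 -3.5] -0.8 dyaw 0.0002 M [-0.47 -0.8   0.01] open 0.0598
```

Still free in x. Continuing.

Emit:
move_arm:
  deltas:
    - {"x": -0.0005, "y": 0, "z": 0, "wx": 0, "wy": 0, "wz": 0, "hand": 0.5}
    - {"x": -0.001, "y": 0, "z": 0, "wx": 0, "wy": 0, "wz": 0, "hand": 0.5}

```text
time: 19.2
tool_pos: [0.4836, -0.0098, -0.0215]
tool_rot: [-3.141, 0.002, 3.101]
contact_force: [4.5, -3.5, -0.2]
opening: 0.0594
```

```bash
python3 -c "
from h import *
pl()"
```

```text
t 19.20 plate [14.67  2.65] z -21.52 Fplate [ 4.6 -3.3] -0.2 dyaw 0.0002 M [-0.58 -0.74  0.04] open 0.0594
```

Emit:
move_arm:
  deltas:
    - {"x": -0.0005, "y": 0, "z": 0, "wx": 0, "wy": 0, "wz": 0, "hand": 0.5}
    - {"x": -0.001, "y": 0, "z": 0, "wx": 0, "wy": 0, "wz": 0, "hand": 0.5}

```text
time: 19.45
tool_pos: [0.4846, -0.0098, -0.0215]
tool_rot: [-3.141, 0.002, 3.101]
contact_force: [4.9, -3.0, -1.1]
opening: 0.0598
```

```bash
python3 -c "
from h import *
pl()"
```

```text
t 19.45 plate [15.59  2.69] z -21.52 Fplate [ 5.  -2.8] -1.1 dyaw 0.0002 M [-0.53 -0.72  0.08] open 0.0598
```

Emit:
move_arm:
  deltas:
    - {"x": -0.0005, "y": 0, "z": 0, "wx": 0, "wy": 0, "wz": 0, "hand": 0.5}
    - {"x": -0.001, "y": 0, "z": 0, "wx": 0, "wy": 0, "wz": 0, "hand": 0.5}

```text
time: 19.7
tool_pos: [0.4855, -0.0098, -0.0216]
tool_rot: [-3.141, 0.001, 3.101]
contact_force: [3.8, -2.2, -1.5]
opening: 0.0595
```

```bash
python3 -c "
from h import *
pl()"
```

```text
t 19.70 plate [16.48  2.7 ] z -21.56 Fplate [ 3.9 -2.1] -1.5 dyaw 0.0001 M [-0.47 -0.7   0.09] open 0.0595
```

Emit:
move_arm:
  deltas:
    - {"x": -0.0005, "y": 0, "z": 0, "wx": 0, "wy": 0, "wz": 0, "hand": 0.5}
    - {"x": -0.001, "y": 0, "z": 0, "wx": 0, "wy": 0, "wz": 0, "hand": 0.5}

```text
time: 19.95
tool_pos: [0.4858, -0.0098, -0.0216]
tool_rot: [-3.141, -0.0, 3.101]
contact_force: [2.4, -5.1, 1.3]
opening: 0.0596
```

```bash
python3 -c "
from h import *
pl()"
```

```text
t 19.95 plate [16.78  2.76] z -21.59 Fplate [ 2.7 -5. ] 1.3 dyaw 0.0001 M [-0.75 -0.25  0.01] open 0.0596
```

Emit:
move_arm:
  deltas:
    - {"x": 0.0003, "y": 0.0007, "z": -0.0002, "wx": 0, "wy": 0, "wz": 0, "hand": 0.5}
    - {"x": 0.0003, "y": 0.0014, "z": -0.0002, "wx": 0, "wy": 0, "wz": 0, "hand": 0.5}
    - {"x": 0.0003, "y": 0.002, "z": -0.0002, "wx": 0, "wy": 0, "wz": 0, "hand": 0.5}

```text
time: 20.32
tool_pos: [0.4858, -0.0076, -0.0214]
tool_rot: [-3.141, 0.0, 3.101]
contact_force: [2.7, -3.1, -1.8]
opening: 0.0595
```

```bash
python3 -c "
from h import *
pl()"
```

```text
t 20.32 plate [16.76  4.96] z -21.44 Fplate [ 2.8 -3. ] -1.8 dyaw 0.0 M [-0.59 -0.65  0.03] open 0.0595
```

Emit:
move_arm:
  deltas:
    - {"x": 0, "y": 0.0005, "z": 0, "wx": 0, "wy": 0, "wz": 0, "hand": 0.5}
    - {"x": 0, "y": 0.001, "z": 0, "wx": 0, "wy": 0, "wz": 0, "hand": 0.5}

```text
time: 20.58
tool_pos: [0.4858, -0.0066, -0.0215]
tool_rot: [-3.142, 0.0, 3.101]
contact_force: [3.9, -4.4, -1.3]
opening: 0.0594
```

```bash
python3 -c "
from h import *
pl()"
```

```text
t 20.57 plate [16.73  5.97] z -21.47 Fplate [ 4.1 -4.3] -1.3 dyaw 0.0 M [-0.55 -0.66  0.03] open 0.0594
```

Emit:
move_arm:
  deltas:
    - {"x": 0, "y": 0.0005, "z": 0, "wx": 0, "wy": 0, "wz": 0, "hand": 0.5}
    - {"x": 0, "y": 0.001, "z": 0, "wx": 0, "wy": 0, "wz": 0, "hand": 0.5}

```text
time: 20.82
tool_pos: [0.4859, -0.0056, -0.0215]
tool_rot: [-3.142, 0.0, 3.101]
contact_force: [3.9, -3.9, -1.3]
opening: 0.0597
```

```bash
python3 -c "
from h import *
pl()"
```

```text
t 20.82 plate [16.76  6.96] z -21.46 Fplate [ 4.  -3.8] -1.3 dyaw 0.0 M [-0.56 -0.63  0.05] open 0.0597
```

Emit:
move_arm:
  deltas:
    - {"x": 0, "y": 0.0005, "z": 0, "wx": 0, "wy": 0, "wz": 0, "hand": 0.5}
    - {"x": 0, "y": 0.001, "z": 0, "wx": 0, "wy": 0, "wz": 0, "hand": 0.5}

```text
time: 21.08
tool_pos: [0.486, -0.0046, -0.0214]
tool_rot: [-3.141, 0.001, 3.101]
contact_force: [3.8, -3.7, -2.0]
opening: 0.0594
```

```bash
python3 -c "
from h import *
pl()"
```

```text
t 21.07 plate [16.79  7.94] z -21.43 Fplate [ 3.9 -3.6] -2.0 dyaw 0.0 M [-0.55 -0.6   0.04] open 0.0594
```

Emit:
move_arm:
  deltas:
    - {"x": 0, "y": 0.0005, "z": 0, "wx": 0, "wy": 0, "wz": 0, "hand": 0.5}
    - {"x": 0, "y": 0.001, "z": 0, "wx": 0, "wy": 0, "wz": 0, "hand": 0.5}

```text
time: 21.32
tool_pos: [0.486, -0.0036, -0.0215]
tool_rot: [-3.141, 0.0, 3.101]
contact_force: [4.0, -4.1, -1.4]
opening: 0.0593
```

```bash
python3 -c "
from h import *
pl()"
```

```text
t 21.32 plate [16.77  8.96] z -21.45 Fplate [ 4.1 -3.9] -1.4 dyaw 0.0001 M [-0.57 -0.62 -0.01] open 0.0593
```

Emit:
move_arm:
  deltas:
    - {"x": 0, "y": 0.0005, "z": 0, "wx": 0, "wy": 0, "wz": 0, "hand": 0.5}
    - {"x": 0, "y": 0.0008, "z": 0, "wx": 0, "wy": 0, "wz": 0, "hand": 0.5}

```text
time: 21.58
tool_pos: [0.486, -0.0028, -0.0215]
tool_rot: [-3.142, 0.0, 3.101]
contact_force: [4.0, -4.1, -1.7]
opening: 0.0597
```

```bash
python3 -c "
from h import *
pl()"
```

```text
t 21.57 plate [16.74  9.77] z -21.45 Fplate [ 4.2 -4. ] -1.7 dyaw 0.0 M [-0.57 -0.61 -0.  ] open 0.0597
```

Emit:
move_arm:
  deltas:
    - {"x": 0, "y": 0.0005, "z": 0, "wx": 0, "wy": 0, "wz": 0, "hand": 0.5}
    - {"x": 0, "y": 0.001, "z": 0, "wx": 0, "wy": 0, "wz": 0, "hand": 0.5}

```text
time: 21.82
tool_pos: [0.486, -0.002, -0.0214]
tool_rot: [-3.141, 0.0, 3.101]
contact_force: [3.0, -6.9, -0.7]
opening: 0.0596
```

```bash
python3 -c "
from h import *
pl()"
```

```text
t 21.82 plate [16.76 10.54] z -21.41 Fplate [ 3.2 -6.8] -0.7 dyaw 0.0002 M [-1.17 -0.51 -0.07] open 0.0596
```

Emit:
move_arm:
  deltas:
    - {"x": 0, "y": 0.0005, "z": 0, "wx": 0, "wy": 0, "wz": 0, "hand": 0.5}
    - {"x": 0, "y": 0.001, "z": 0, "wx": 0, "wy": 0, "wz": 0, "hand": 0.5}

```text
time: 22.08
tool_pos: [0.486, -0.002, -0.0214]
tool_rot: [-3.14, 0.0, 3.101]
contact_force: [2.1, -12.2, -1.0]
opening: 0.0594
```

```bash
python3 -c "
from h import *
pl()"
```

```text
t 22.07 plate [16.72 10.57] z -21.42 Fplate [  2.6 -12.1] -1.0 dyaw 0.0002 M [-2.17 -0.31 -0.24] open 0.0594
```

The edge is at x≈16.8 and the end stop at y≈10.5, so both stops are found. I'll back off the y load, settle the tile into the corner and down to the plate.

Emit:
move_arm:
  deltas:
    - {"x": 0, "y": -0.0005, "z": 0.0001, "wx": 0, "wy": 0, "wz": 0, "hand": 0.5}
    - {"x": -0.0003, "y": -0.0009, "z": 0.0002, "wx": 0, "wy": 0, "wz": 0, "hand": 0.5}
    - {"x": -0.0005, "y": -0.0009, "z": 0.0003, "wx": 0, "wy": 0, "wz": 0, "hand": 0.5}

```text
time: 22.45
tool_pos: [0.4861, -0.002, -0.0216]
tool_rot: [-3.141, -0.0, 3.101]
contact_force: [0.4, -6.0, 2.7]
opening: 0.0595
```

```bash
python3 -c "
from h import *
pl()"
```

```text
t 22.45 plate [16.78 10.55] z -21.57 Fplate [ 0.7 -6. ] 2.7 dyaw 6.282885307179586 M [-0.94 -0.14 -0.15] open 0.0595
```

Emit:
move_arm:
  deltas:
    - {"x": 0, "y": 0, "z": 0, "wx": 0, "wy": 0, "wz": 0, "hand": 0.6}
    - {"x": 0, "y": 0, "z": 0, "wx": 0, "wy": 0, "wz": 0, "hand": 0.68}
    - {"x": 0, "y": 0, "z": 0, "wx": 0, "wy": 0, "wz": 0, "hand": 0.75}
    - {"x": 0, "y": 0, "z": 0, "wx": 0, "wy": 0, "wz": 0, "hand": 0.75}
  grip_force: 10

```text
time: 22.95
tool_pos: [0.4858, -0.0013, -0.0219]
tool_rot: [3.141, -0.001, 3.101]
contact_force: [-0.1, 0.0, 0.6]
opening: 0.0685
```

```bash
python3 -c "
from h import *
pl()"
```

```text
t 22.95 plate [16.44 11.29] z -21.92 Fplate [-0.1  0. ] 0.6 dyaw 0.0 M [ 0.03 -0.02  0.02] open 0.0685
```

Released with no force on the fingers. I'll lift clear, then swing away in −y for an open view.

Emit:
move_arm:
  deltas:
    - {"x": 0, "y": 0, "z": -0.01, "wx": 0, "wy": 0, "wz": 0, "hand": 0.75}
    - {"x": 0, "y": 0, "z": -0.025, "wx": 0, "wy": 0, "wz": 0, "hand": 0.75}
    - {"x": 0, "y": 0, "z": -0.05, "wx": 0, "wy": 0, "wz": 0, "hand": 0.75}
    - {"x": 0, "y": 0, "z": -0.09, "wx": 0, "wy": 0, "wz": 0, "hand": 0.75}
    - {"x": 0, "y": -0.04, "z": -0.14, "wx": 0, "wy": 0, "wz": 0, "hand": 0.75}
    - {"x": 0, "y": -0.1, "z": -0.16, "wx": 0, "wy": 0, "wz": 0, "hand": 0.75}
    - {"x": 0, "y": -0.16, "z": -0.16, "wx": 0, "wy": 0, "wz": 0, "hand": 0.75}
    - {"x": 0, "y": -0.22, "z": -0.16, "wx": 0, "wy": 0, "wz": 0, "hand": 0.75}

```text
time: 23.95
tool_pos: [0.4774, -0.2234, 0.1403]
tool_rot: [-3.14, 0.002, 3.101]
contact_force: [0.6, -0.2, 0.2]
opening: 0.0688
```

Emit:
move_arm:
  deltas:
    - {"x": 0, "y": -0.05, "z": 0, "wx": 0, "wy": 0, "wz": 0, "hand": 0.75}
    - {"x": 0, "y": -0.1, "z": 0, "wx": 0, "wy": 0, "wz": 0, "hand": 0.75}
    - {"x": 0, "y": -0.15, "z": 0, "wx": 0, "wy": 0, "wz": 0, "hand": 0.75}

```text
time: 24.32
tool_pos: [0.4711, -0.373, 0.1397]
tool_rot: [-3.141, 0.001, 3.101]
contact_force: [0.6, 0.2, 0.6]
opening: 0.069
```

```bash
python3 -c "
from h import *
im=viewer.read_camera('top')[:,:,::-1];s=viewer.read_camera('scene')[:,:,::-1]
a=cv2.resize(im[235:365,280:385],None,fx=4.5,fy=4.5,interpolation=2)
b=cv2.resize(s[225:310,230:355],None,fx=2.6,fy=2.6,interpolation=2)
c=np.zeros((585,800,3),np.uint8);c[:a.shape[0],:a.shape[1]]=a[:585];c[:b.shape[0],472:472+b.shape[1]]=b[:,:328]
cv2.imwrite('pics/f.png',c);print(monitor.observe()['time'])"
```

```text
24.425
```

View pics/f.png

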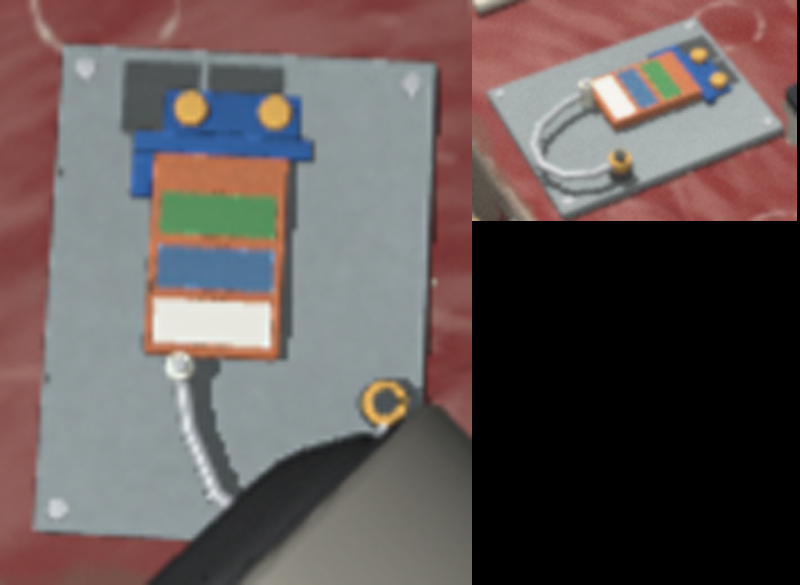

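```bash
python3 -c "
from h import *
A=lambda p:(np.array(p,float)+.5)/4.5-.5+[280,235]
c,t,R,r=fit(A([(153,154),(290,158),(278,357),(146,351)]),.022,.09,.06)
print('tile plate',(RS.T@(c-C0)*1e3).round(1),'dyaw',round(t-TH,4),(r*1e3).round(1).tolist())
pl()"
```

```text
tile plate [16.4 10. ] dyaw 0.0067 [[-1.2, 0.5], [-0.4, -0.7], [0.8, 1.0], [0.8, -0.7]]
t 24.43 plate [  16.35 -363.85] z 139.17 Fplate [ 0.6 -0.6] 0.2 dyaw 6.2788853071795865 M [ 0.05 -0.05  0.03] open 0.0686
```

```bash
python3 -c "
from cell import robot
print(robot.hand_in())"
```

```text
the job is handed in; nothing more can be done
None
```

The tile is clipped in the marking stage and the job is handed in at about 24.4 s of the 51 s allowed. `hand_in` returned no verdict.

**What I did:** I gripped the tile across its width and pressed the curved arm back with its end, at about 6.5 N. I lowered it onto the plate, then felt for the fixed edge (about 5 N) and the end stop (about 8 N). After easing off the pressure I released it and lifted the gripper clear.

**Last checks:**
- **Position:** The top camera puts the tile centre at (16.4, 10.0) mm in the plate frame. The gripper stopped against the stops at (16.8, 10.5) mm, so they agree to about 0.6 mm.
- **Squareness:** The tile is about 0.007 rad off the plate, against a limit of 0.05.
- **Hold:** The final picture shows the nose against the tile's end and the tile in the blue corner. I could not measure the nose force after release; it read 4–5 N just before contact.
- **Robot:** The force reading was near zero after release, and the gripper touches nothing.
- **Bystanders:** I never touched the stylus, mould or clay, but I did not measure them again at the end.

**What failed or disagreed:**
- **First grip missed:** The fingers closed in the air above the tile. Feeling for the table showed the fingertips were about 33 mm higher than the reported TCP height. I corrected for that, and one press on the table while searching reached 31 N.
- **End stop estimate was off:** I felt the end stop about 2.4 mm further in +y than my first camera estimate.

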